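# Check a gel-plate gap with a feeler gauge from its carton

### The arm

A 6-joint arm with a two-finger parallel gripper is mounted at the origin on a cart in front of the work surface, level with it; the furniture and walls round the work are solid. World frame = base frame: x ahead of the robot, y to its left, z up, the work surface at z = 0. Lengths are in m, angles in degrees, forces in N, time in s.
With the tool pointing down it reaches from about 0.3 to 0.75 m from the base axis. Payload 8.5 kg.
Tool frame: the origin (TCP) lies between the finger pads; the fingertips stand 19 mm ahead of it and the grasp point (between the pads) is the TCP; z points along the fingers, y is the line along which they close (so a half turn about z gives the same grasp; the last joint's range is limited). The gripper opens to 85 mm and grips with 20 to 120 N. Pads are 22 mm wide; open, the fingers measure 114 mm over their backs; the gripper's body (76 mm by 85 mm) begins 54 mm behind the grasp point. The pads swing forward as they close: fully open they stand 13 mm farther back than shut.
Start: joints at [-79.486, 21.807, 74.336, -0, 83.858, -12.336], TCP at [0.214, -0.507, 0.25] pointing down, gripper open.
Joint ranges: [-178.18, 178.18], [-50.72, 133.34], [12.68, 142.11], [-81.47, 261.47], [9.98, 163.14], [-165.26, 165.26]. Speed limits (degrees/s): [136.94, 136.94, 180, 180, 180, 180].

### API

Orientations are given as a 3x3 rotation matrix whose columns are the frame's x, y, z axes.
In Python, from rig import env, optics gives the robot as it stands.
- The arm moves only by the tool arm_command, never from a script. Its argument "commands" is one flat list of numbers, 7 for each row, row after row: the closure, from -1 (fully open) to 1 (shut), so that 0 is half open, then the shift along the tool's x, y, z as a fraction of full scale, then the turn, a rotation vector about the tool's x, y, z as a fraction of full scale. A call has 1 to 12 rows; each row is the pose to reach, as a shift and turn from the pose commanded when the call began, along the tool's axes at that moment; what a row does not reach only later rows make up. Full scale, the value 1, is 500 mm for a shift and 120 degrees for a turn. A row lasts 1/12 s, in which the tool goes at most 41.7 mm and 7.16 degrees, less where a joint would pass 70% of its speed; a pose out of reach is approached as far as the arm can. A call with a number of a shift or a turn outside -1 to 1 is refused whole. A call with a gripper value outside its range is refused whole. The fingers move at their own pace and stop on an object; "newtons" is the grip in N (left out, the last holds). Time passes only in rows, so rows that repeat a pose let the fingers close. It gives the time, the measured TCP pose, the force, the opening and the grip force at its end, in the units of the state.
- env.observe(): the state, without advancing time (a new reading comes with each control period).
- optics.get_image(name): name is "scene" or "top"; returns a dict with "image" (400x640x3 uint8, red, green, blue), "intrinsics" (3x3 intrinsics, pixels), "origin" and "orientation" of the camera in the world. Camera axes: x right, y down, z forward; pixel columns grow to the right and rows downward; lengths in m; the calibration is good to about 2 mm. A picture is of the moment at which its call begins. There is no depth.
- env.close_job(): hands the job in; it is judged then, once.
The state is a dict: "time_s": time; "q": joint angles; "qvel": joint speeds; "joint_efforts": joint torques, N m; "position": TCP position; "tool_rot": TCP orientation; "ft_force": force on the tool from outside, world axes, zero at the start; "wrist_torque": the same for the moment, N m; "grip_width": finger opening in m; "gripper_force": force on a finger pad.
Only numpy, scipy, OpenCV 4.12 (cv2) and the standard library are available. Lean on these libraries where they do the work, as an engineer would, in place of code of your own. Each camera call takes 0.05 s, during which the arm holds its last target. There are 200 camera calls.

### The job

The feeler gauge is in the cardboard carton: swing both of the carton's half-open flaps fully outward past upright, then take the gauge out by its handle. Slide its blade straight down between the two plates of the gel-plate stand, near the middle of the slot, until it drags snugly and the dark line across the blade is level with the top of the slot's steel lips; finish there, still gripping the handle with the gauge held still. Leave the tip box, the jar and the dropper bottle where they are.

Things in the scene. Friction and masses are not known exactly. Their poses are not given: they have to be found in the camera images.
- carton: Open-topped brown cardboard carton, fixed to the worktop, 170 (its x) x 120 (its y) x 130 mm high, walls 3 mm. Origin: centre of its underside. Its two long flaps hinge along its x on the upper edges at y = +60 and y = -60 mm. A grey foam insert fills it to 90 mm above its underside; the gauge hangs in a 43 x 9 mm slot at the insert's centre, long side along y. Between insert and rim (40 mm) there is free room round the gauge's handle.
- flap_left (a joint): Angle (rad) of the carton flap hinged at the carton's y = +59 mm, 131 mm above its underside; the flap is 58 mm deep, 166 mm long, 2.5 mm thick. 0 = closed flat over the carton, 1.57 = upright, up to 2.6 = folded outward. Light (about 1 N at its free edge) and stays where it is left. Starts half open.
- flap_right (a joint): The same for the flap hinged at the carton's y = -59 mm.
- gauge: Feeler gauge, loose, 80 g: upright steel blade 32 mm wide (its y), 3 mm thick (its x), 85 mm long, with a black handle block on top, 18 (x) x 44 (y) x 36 mm high. The lowest 15 mm of the blade is bevelled to 1 mm at the tip. Origin: centre of the blade's lower edge; z up along the blade. At the start it stands upright in the carton's insert, blade's lower edge 5 mm above the carton's underside, handle from 90 to 126 mm above it, its axes parallel to the carton's.
- gauge_handle (a point): Centre of the gauge's handle, 103 mm above the blade's lower edge.
- gauge_mark (a point): The dark line across the blade, 35 mm above its lower edge (50 mm below the handle's underside).
- stand: Gel-plate stand, fixed to the worktop: grey base 90 (x) x 130 (y) x 20 mm, a fixed white back plate and a clear sprung front plate (toward its -x), both 100 mm wide (y), between two grey uprights 94 mm high whose outer faces are 130 mm apart and inner faces 102 mm apart. The gap between the plates is upright, lies along its y and is open at the top; steel lips 8 mm high flare to a mouth about 10 mm wide. Origin: centre of its underside.
- stand_mouth (a point): Centre of the mouth, level with the top of the steel lips, 100 mm above the worktop, at the middle plane of a blade that is between the plates; axes as the stand's (x across the gap, y along it, z up). The closed gap (1 mm) begins 8 mm below; the base is 80 mm below.
- front_plate (a joint): How far (m) the sprung front plate is pushed away from the back plate: 0 = closed gap of 1 mm, 0.002 = the 3 mm blade fully between the plates. Spring 3 N at 0, 5 N at 0.002, so the blade drags with roughly 5 to 12 N.
- tipbox: Small blue tip box, 78 x 100 x 42 mm, bystander; origin: centre of its underside.
- jar: Small white jar, 62 mm across, 60 mm high, bystander; origin: centre of its underside.
- dropper: Small dropper bottle, 32 mm across, 75 mm high, bystander; origin: centre of its underside.

How it is judged (in metres and radians):
On the way, in this order (a step that is already met when the one before it is completed fails the run):
1. both carton flaps are swung outward past upright (value of joint each of flap_left, flap_right above 1.65 rad), for 0.2 s.
2. the gauge is held in the fingers, its blade clear above the carton (height (world z) of gauge above 0.132 m and contact force between the fingers and gauge above 2 N), for 0.2 s.
At the end, for the whole second after the job is handed in: Blade upright (0.12 rad) between the plates (front plate pushed over 1.2 mm), its line within 6 mm of the height of the lips' top and 25 mm of the slot's middle; fingers grip the gauge (over 2 N), still (under 10 mm/s); both flaps past upright (z of gauge_mark in the frame of stand_mouth between -0.006 and 0.006 m and y of gauge_mark in the frame of stand_mouth between -0.025 and 0.025 m and x of gauge_mark in the frame of stand_mouth between -0.005 and 0.005 m and value of joint front_plate above 0.0012 m and angle between gauge's own z axis and vertical below 0.12 rad and contact force between the fingers and gauge above 2 N and linear speed of gauge below 0.01 m/s and value of joint each of flap_left, flap_right above 1.57 rad); the arm keeps its last pose, push and grip.
It fails at once if the tip box, the jar or the dropper bottle is moved more than 30 mm (distance of any of tipbox, jar, dropper from where it was at the start of the episode above 0.03 m).
It also fails if it takes over 51 s, if anything falls off the work surface, if the arm or the gripper's body presses on something with over 40 N, if the wrist force passes 120 N, or if a joint passes its speed limit or range.

## Working session

There is one attempt and no reset: what is moved stays moved. The work goes in short steps, Python scripts to look and compute and a tool call to move; the robot and the scene stay as the last step left them, time stands still between calls to the robot, and variables do not carry over. Pictures are saved under pics/ and viewed, at most 10 in all, crops included, and the job is handed in when it is done.

Besides the shell and the picture viewer there is one more tool, called after ">>>" as name(argument=value, ...) on one line, values as JSON. arm_command: Moves the arm, as the interface text tells. Shift numbers are shares of 500 mm and turn numbers shares of 120 degrees, none past 1 either way. Its arguments: {"type":"object","properties":{"commands":{"type":"array","items":{"type":"number"}},"newtons":{"type":"number"}},"required":["commands"]}

```bash
ls; mkdir -p pics
python3 - <<'E'
from rig import env, optics
import cv2, numpy as np, json
for n in ("scene","top"):
    d=optics.get_image(n); cv2.imwrite(f"pics/{n}0.png",d["image"][:,:,::-1])
    print(n,np.array(d["intrinsics"]).tolist(),d["origin"],np.round(d["orientation"],4).tolist())
s=env.observe(); print(s)
E
```

```text
pics
scene [[498.32067589349043, 0.0, 315.3965701052871], [0.0, 498.32067589349043, 199.63848372810034], [0.0, 0.0, 1.0]] [0.14732943 0.92728252 0.86489255] [[-0.8911, -0.2807, 0.3566], [-0.4537, 0.572, -0.6833], [-0.0122, -0.7707, -0.6371]]
top [[464.340524463845, 0.0, 327.73553635240677], [0.0, 464.340524463845, 200.04284890541675], [0.0, 0.0, 1.0]] [0.4866425  0.14027711 1.03817339] [[-0.0144, -0.9975, 0.069], [-0.9999, 0.0137, -0.0106], [0.0096, -0.0691, -0.9976]]
{'time_s': 0.1, 'q': array([-7.94852246e+01,  2.18385167e+01,  7.43774373e+01,  1.70284262e-04,
        8.38605537e+01, -1.23376808e+01]), 'qvel': array([-0.01967732, -0.04550836, -0.10433723,  0.05922757,  0.03029502,
       -0.08431018]), 'joint_efforts': array([ 2.21041853e-03, -4.49218905e+01, -2.31656420e+01, -2.02745018e-04,
        3.68368273e-03, -2.32719081e-06]), 'position': array([ 0.21353585, -0.50660251,  0.24977802]), 'tool_rot': array([[ 9.21508140e-01,  3.88358970e-01, -2.40774426e-04],
       [ 3.88358937e-01, -9.21507249e-01,  1.31342811e-03],
       [ 2.88206207e-04, -1.30384159e-03, -9.99999108e-01]]), 'ft_force': array([-0.06422835,  0.88769994,  0.28790134]), 'wrist_torque': array([-0.03564619,  0.01851204,  0.01303877]), 'gripper_force': 0.0, 'grip_width': 0.08530280009288345}
```

View pics/scene0.png

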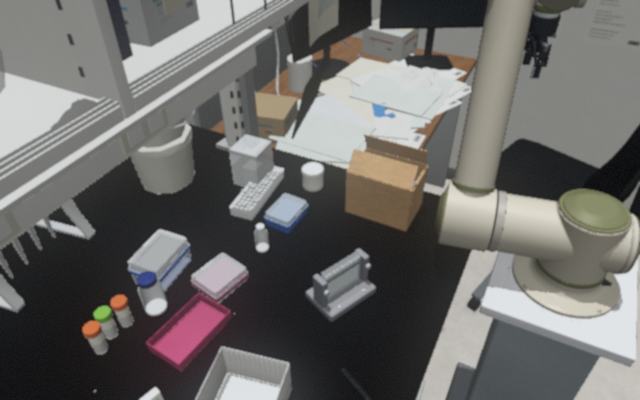

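View pics/top0.png

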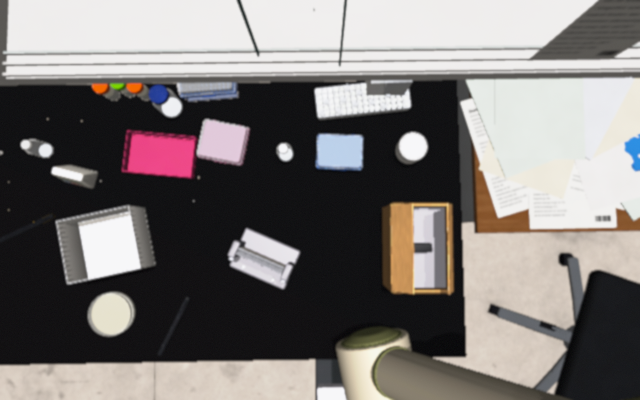

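Run:
```python
import cv2, numpy as np
s=cv2.imread("pics/scene0.png"); t=cv2.imread("pics/top0.png")
r=lambda im,x,y,w,h,k: cv2.resize(im[y:y+h,x:x+w],None,fx=k,fy=k,interpolation=cv2.INTER_CUBIC)
a=r(t,370,190,100,120,5); b=r(t,215,215,100,85,4); c=r(s,330,125,110,110,3.5); d=r(s,295,240,90,85,4)
cv2.imwrite("pics/c1.png",a)
H=np.zeros((600,800,3),np.uint8); 
H[:340,:400]=b; H[:385,410:795]=c; cv2.imwrite("pics/c2.png",H[:400]);
```

```text
(no output)
```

View pics/c1.png

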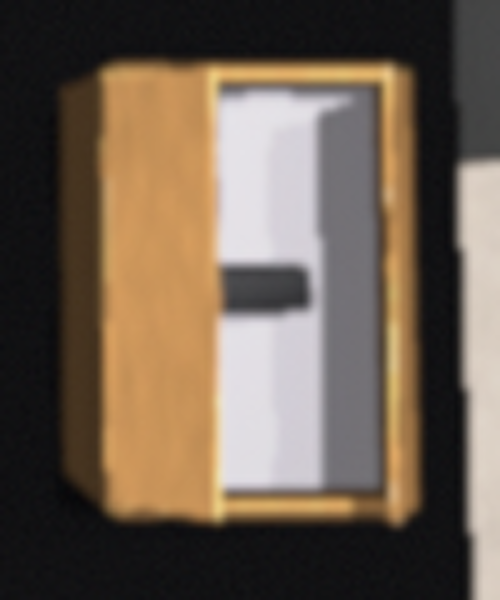

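View pics/c2.png

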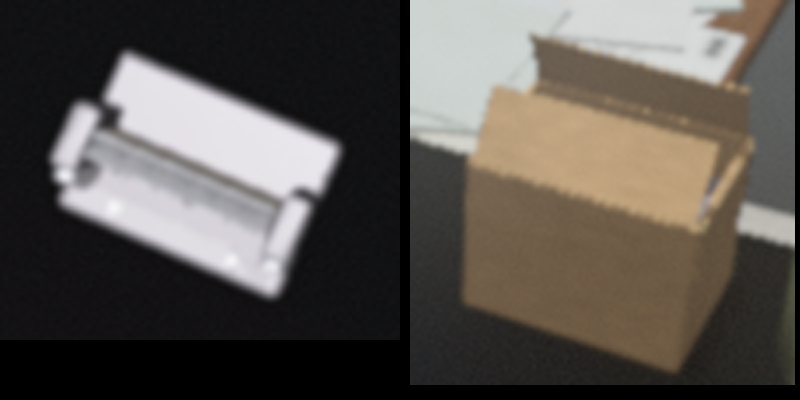

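Run:
```python
import cv2, numpy as np
s=cv2.imread("pics/scene0.png"); t=cv2.imread("pics/top0.png")
r=lambda im,x,y,w,h,k: cv2.resize(im[y:y+h,x:x+w],None,fx=k,fy=k,interpolation=cv2.INTER_CUBIC)
a=r(s,300,245,80,75,5); a=np.hstack([a,r(t,222,222,80,75,5)])
cv2.imwrite("pics/c3.png",np.clip(a.astype(float)*1.15,0,255).astype(np.uint8))
```

```text
(no output)
```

View pics/c3.png

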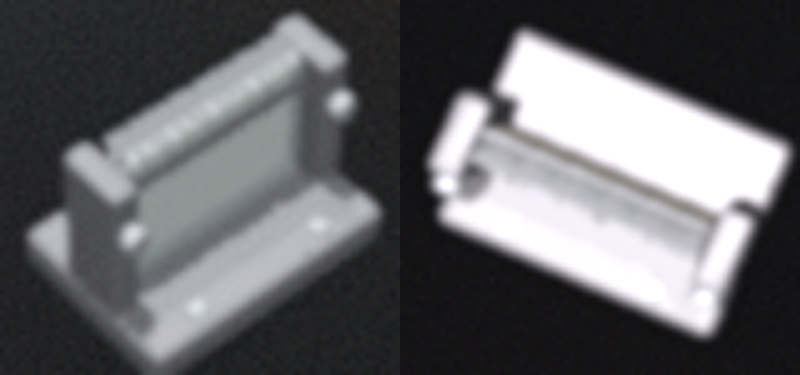

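```bash
cat > fit.py <<'E'
import numpy as np
from scipy.optimize import least_squares
C={"scene":(498.3207,315.3966,199.6385,np.array([0.14732943,0.92728252,0.86489255]),np.array([[-0.8911,-0.2807,0.3566],[-0.4537,0.572,-0.6833],[-0.0122,-0.7707,-0.6371]])),
"top":(464.3405,327.7355,200.0428,np.array([0.4866425,0.14027711,1.03817339]),np.array([[-0.0144,-0.9975,0.069],[-0.9999,0.0137,-0.0106],[0.0096,-0.0691,-0.9976]]))}
def proj(n,P):
    f,cx,cy,o,R=C[n]; c=(np.atleast_2d(P)-o)@R
    return np.c_[cx+f*c[:,0]/c[:,2],cy+f*c[:,1]/c[:,2]]
def ray(n,uv,z):
    f,cx,cy,o,R=C[n]; d=R@np.array([(uv[0]-cx)/f,(uv[1]-cy)/f,1]); return o+d*(z-o[2])/d[2]
def T(p,L):
    x,y,a=p[:3]; L=np.atleast_2d(L); c,s=np.cos(a),np.sin(a)
    return np.c_[x+c*L[:,0]-s*L[:,1],y+s*L[:,0]+c*L[:,1],L[:,2]]
def crop(X,Y,x0,y0,k): return ((X+.5)/k-.5+x0,(Y+.5)/k-.5+y0)
E
python3 - <<'E'
from fit import *
t=lambda X,Y:crop(X,Y,370,190,5); s=lambda X,Y:crop(X-410,Y,330,125,3.5)
obs=[("top",t(103,66),(85,60,130)),("top",t(103,518),(-85,60,130)),("top",t(60,88),(85,60,0)),("top",t(62,472),(-85,60,0)),
("top",t(412,68),(85,-60,130)),("top",t(418,515),(-85,-60,130)),
("scene",s(463,303),(85,60,0)),("scene",s(678,373),(-85,60,0)),("scene",s(470,163),(85,60,130)),("scene",s(702,228),(-85,60,130)),("scene",s(733,275),(-85,-60,0)),("scene",s(752,150),(-85,-60,130))]
def res(p): return np.concatenate([proj(n,T(p,np.array(L)/1e3))[0]-uv for n,uv,L in obs])
r=least_squares(res,[.4,-.13,0],loss="soft_l1"); print(r.x,np.round(r.fun.reshape(-1,2),1).tolist())
pc=r.x
def fl(a,sg,x): return (x,sg*(59-58*np.cos(a)),131+58*np.sin(a))
for sg,ob in ((1,[("scene",s(492,90),83),("scene",s(717,143),-83),("top",t(216,66),83),("top",t(218,518),-83)]),(-1,[("scene",s(533,38),83),("scene",s(750,90),-83),("top",t(388,66),83),("top",t(392,522),-83)])):
    f=lambda a:np.concatenate([proj(n,T(pc,np.array(fl(a[0],sg,x))/1e3))[0]-uv for n,uv,x in ob])
    q=least_squares(f,[.9]); print(sg,q.x,np.round(q.fun,1))
print("handle end far/near at z.126",ray("top",t(308,267),.126),ray("top",t(308,310),.126), "expected",T(pc,[(.009,-.022,.126),(-.009,-.022,.126)]))
a=lambda X,Y:crop(X,Y,300,245,5); b=lambda X,Y:crop(X-400,Y,222,222,5)
obs=[("top",b(440,225),(-45,65,20)),("top",b(708,338),(-45,-65,20)),("top",b(523,28),(45,65,20)),("top",b(791,152),(45,-65,20)),
("scene",a(28,240),(45,65,20)),("scene",a(155,360),(-45,65,20)),("scene",a(380,210),(-45,-65,20))]
for yaw in (-.4,):
    r=least_squares(res,[.35,.25,yaw],loss="soft_l1"); print(r.x,np.round(r.fun.reshape(-1,2),1).tolist())
ps=r.x
# dark line & upright tops in stand frame at z=.1/.094
def loc(n,uv,z):
    P=ray(n,uv,z)[:2]-ps[:2]; c,s_=np.cos(ps[2]),np.sin(ps[2]); return np.round([c*P[0]+s_*P[1],-s_*P[0]+c*P[1]],4)
for nm,n,uv,z in (("darkA","top",b(490,128),.1),("darkB","top",b(712,218),.1),("uprL","top",b(460,92),.094),("uprLl","top",b(430,165),.094),("uprR","top",b(752,212),.094),
 ("s backlipL","scene",a(105,142),.1),("s backlipR","scene",a(278,25),.1),("s frontlipL","scene",a(130,158),.1),("s uprL+x","scene",a(72,155),.094),("s uprL-x","scene",a(125,195),.094),("s uprR +x","scene",a(285,20),.094),("s uprR -x","scene",a(340,62),.094)): print(nm,loc(n,uv,z))
print("mouth px",proj("top",T(ps,[(0,.05,.1),(0,-.05,.1)])),b(0,0))
E
```

```text
[ 0.45352499 -0.05078226 -0.01712764] [[0.2, 1.4], [0.8, -1.4], [0.5, 0.5], [0.5, 0.3], [-0.6, 1.2], [-0.4, -0.7], [0.2, -0.1], [-0.2, 0.1], [-0.5, 0.3], [-1.4, 1.2], [-0.5, 0.8], [0.4, -2.9]]
1 [0.9670347] [ 0.4 -1.8  0.7  0.9 -0.3  1.   0.2  1. ]
-1 [1.17299403] [-1.  -1.1  0.1  0.7 -0.3  0.9  0.3  0.6]
handle end far/near at z.126 [ 0.46252408 -0.07107452  0.126     ] [ 0.44575546 -0.07057415  0.126     ] expected [[ 0.46214688 -0.07293318  0.126     ]
 [ 0.44414952 -0.07262489  0.126     ]]
[ 0.43166409  0.26898344 -0.42600556] [[-0.9, -1.1], [0.2, 0.4], [-0.5, 0.2], [0.4, -0.7], [-0.5, -1.7], [0.7, 0.6], [1.1, -0.1]]
darkA [0.0086 0.0474]
darkB [ 0.0114 -0.0488]
uprL [0.0163 0.0654]
uprLl [-0.0152  0.0643]
uprR [ 0.0194 -0.0623]
s backlipL [0.0072 0.0505]
s backlipR [ 0.0122 -0.0491]
s frontlipL [-0.006   0.0481]
s uprL+x [0.0145 0.0621]
s uprL-x [-0.0158  0.0588]
s uprR +x [ 0.0167 -0.0577]
s uprR -x [-0.0166 -0.0589]
mouth px [[236.6660447  250.60086933]
 [282.24929797 270.66532167]] (141.6, 221.6)
```

```bash
cat > go.py <<'E'
import sys,numpy as np
from scipy.spatial.transform import Rotation as Ro
from rig import env
PC=(0.45352,-0.05078,-0.01713); PS=(0.43166,0.26898,-0.42601)
def frame(f,l):
    if f=="w": return np.array(l)
    x,y,a=PC if f=="c" else PS; return np.array([x+np.cos(a)*l[0]-np.sin(a)*l[1],y+np.sin(a)*l[0]+np.cos(a)*l[1],l[2]])
def down(yaw): # tool x heading, deg
    c,s=np.cos(np.radians(yaw)),np.sin(np.radians(yaw)); return np.array([[c,s,0],[s,-c,0],[0,0,-1]])
def st():
    s=env.observe(); p=s["position"]; R=s["tool_rot"]; print("t",round(s["time_s"],2),"p",np.round(p,4),"yaw",round(np.degrees(np.arctan2(R[1,0],R[0,0])),2),"F",np.round(s["ft_force"],1),"w",round(s["grip_width"],4),"gf",round(s["gripper_force"],1),"q",np.round(s["q"],0)); return p,R
def to(f,l,yaw):
    p,R=st(); d=R.T@(frame(f,l)-p)/.5; w=np.degrees(Ro.from_matrix(R.T@down(yaw)).as_rotvec())/120
    print(f,l,"->",np.round(d,4).tolist(),np.round(w,4).tolist())
if __name__=="__main__":
    for a in sys.argv[1:]:
        v=a.split(","); to(v[0],[float(x) for x in v[1:4]],float(v[4]))
E
python3 go.py c,0,0,0.25,89
```

```text
t 0.1 p [ 0.2135 -0.5066  0.2498] yaw 22.85 F [-0.1  0.9  0.3] w 0.0853 gf 0.0 q [-79.  22.  74.   0.  84. -12.]
c [0.0, 0.0, 0.25] -> [0.7963, -0.6537, 0.0006] [-0.0005, -0.0005, -0.5512]
```

>>> arm_command(commands=[1, 0.7963, -0.6537, 0, 0, 0, -0.5512, 1, 0.7963, -0.6537, 0, 0, 0, -0.5512, 1, 0.7963, -0.6537, 0, 0, 0, -0.5512, 1, 0.7963, -0.6537, 0, 0, 0, -0.5512, 1, 0.7963, -0.6537, 0, 0, 0, -0.5512, 1, 0.7963, -0.6537, 0, 0, 0, -0.5512, 1, 0.7963, -0.6537, 0, 0, 0, -0.5512, 1, 0.7963, -0.6537, 0, 0, 0, -0.5512, 1, 0.7963, -0.6537, 0, 0, 0, -0.5512, 1, 0.7963, -0.6537, 0, 0, 0, -0.5512, 1, 0.7963, -0.6537, 0, 0, 0, -0.5512, 1, 0.7963, -0.6537, 0, 0, 0, -0.5512])

```text
time_s: 1.1
position: [0.4469, -0.0623, 0.2503]
tool_rot: [[0.018, 1.0, -0.0], [1.0, -0.018, 0.0], [0.0, -0.0, -1.0]]
ft_force: [0.5, -1.2, -0.2]
grip_width: 0.0002
gripper_force: 0.0
```

```bash
python3 go.py c,0,0.0,0.25,89 c,0,-0.005,0.175,89
```

```text
t 1.1 p [ 0.4469 -0.0623  0.2503] yaw 89.0 F [ 0.5 -1.2 -0.2] w 0.0002 gf 0.0 q [-23.  12.  89.  -0.  79. -22.]
c [0.0, 0.0, 0.25] -> [0.0232, 0.0129, 0.0006] [-0.0001, -0.0, -0.0]
t 1.1 p [ 0.4469 -0.0623  0.2503] yaw 89.0 F [ 0.5 -1.2 -0.2] w 0.0002 gf 0.0 q [-23.  12.  89.  -0.  79. -22.]
c [0.0, -0.005, 0.175] -> [0.0132, 0.0129, 0.1506] [-0.0001, -0.0, -0.0]
```

>>> arm_command(commands=[1, 0.02, 0.0129, 0, 0, 0, 0, 1, 0.02, 0.0129, 0, 0, 0, 0, 1, 0.02, 0.0129, 0, 0, 0, 0])

```text
time_s: 1.35
position: [0.453, -0.0541, 0.25]
tool_rot: [[0.016, 1.0, -0.001], [1.0, -0.016, 0.0], [0.0, -0.001, -1.0]]
ft_force: [-0.2, -0.0, 0.2]
grip_width: -0.0
gripper_force: 0.0
```

```bash
python3 go.py c,0,-0.005,0.175,89
python3 - <<'E'
from rig import optics
import cv2,numpy as np
r=lambda im,x,y,w,h,k: cv2.resize(im[y:y+h,x:x+w,::-1],None,fx=k,fy=k,interpolation=cv2.INTER_CUBIC)
a=r(optics.get_image("scene")["image"],310,90,135,145,3); b=r(optics.get_image("top")["image"],340,180,125,145,3)
cv2.imwrite("pics/m1.png",np.hstack([a,b]))
E
```

```text
t 1.35 p [ 0.453  -0.0541  0.25  ] yaw 89.09 F [-0.2 -0.   0.2] w -0.0 gf 0.0 q [-22.  12.  88.  -0.  79. -21.]
c [0.0, -0.005, 0.175] -> [-0.0033, 0.001, 0.1499] [-0.0004, -0.0, 0.0008]
```

View pics/m1.png

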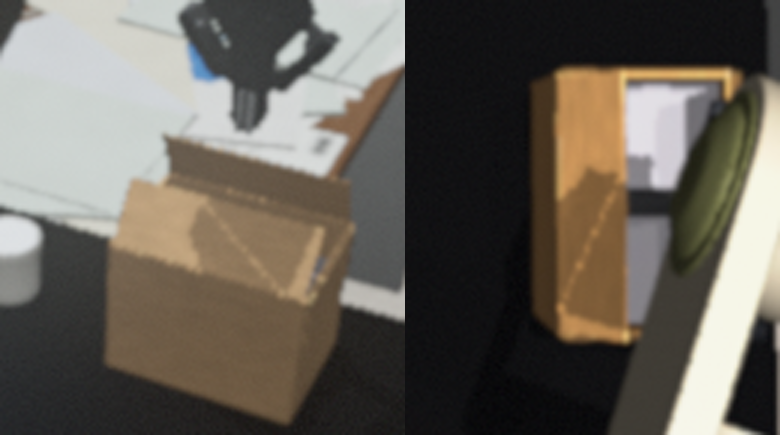

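>>> arm_command(commands=[1, -0.0033, 0.001, 0.075, 0, 0, 0, 1, -0.0033, 0.001, 0.15, 0, 0, 0, 1, -0.0033, 0.001, 0.15, 0, 0, 0, 1, 0.02, 0.001, 0.15, 0, 0, 0, 1, 0.045, 0.001, 0.15, 0, 0, 0, 1, 0.07, 0.001, 0.15, 0, 0, 0, 1, 0.095, 0.001, 0.15, 0, 0, 0, 1, 0.12, 0.001, 0.15, 0, 0, 0, 1, 0.14, 0.001, 0.15, 0, 0, 0, 1, 0.148, 0.001, 0.15, 0, 0, 0, 1, 0.148, 0.001, 0.15, 0, 0, 0])

```text
time_s: 2.37
position: [0.4553, 0.0201, 0.1766]
tool_rot: [[0.017, 1.0, 0.002], [1.0, -0.017, -0.0], [-0.0, 0.002, -1.0]]
ft_force: [-0.1, -0.2, -0.5]
grip_width: -0.0
gripper_force: 0.0
```

```bash
python3 go.py c,0,0,0.175,89 c,0,-0.07,0.175,89
```

```text
t 2.37 p [0.4553 0.0201 0.1766] yaw 89.05 F [-0.1 -0.2 -0.5] w -0.0 gf 0.0 q [-12.  17.  96.   0.  67. -11.]
c [0.0, 0.0, 0.175] -> [-0.1418, -0.0012, 0.0031] [0.001, 0.0001, 0.0004]
t 2.37 p [0.4553 0.0201 0.1766] yaw 89.05 F [-0.1 -0.2 -0.5] w -0.0 gf 0.0 q [-12.  17.  96.   0.  67. -11.]
c [0.0, -0.07, 0.175] -> [-0.2818, -0.0013, 0.0032] [0.001, 0.0001, 0.0004]
```

>>> arm_command(commands=[1, -0.07, 0, 0, 0, 0, 0, 1, -0.14, 0, 0, 0, 0, 0, 1, -0.165, 0, 0, 0, 0, 0, 1, -0.19, 0, 0, 0, 0, 0, 1, -0.215, 0, 0, 0, 0, 0, 1, -0.24, 0, 0, 0, 0, 0, 1, -0.265, 0, 0, 0, 0, 0, 1, -0.285, 0, 0, 0, 0, 0, 1, -0.285, 0, 0, 0, 0, 0, 1, -0.22, 0, 0, 0, 0, 0, 1, -0.143, 0, 0, 0, 0, 0, 1, -0.143, 0, 0, 0, 0, 0])

```text
time_s: 3.37
position: [0.4528, -0.0473, 0.1754]
tool_rot: [[0.014, 1.0, -0.001], [1.0, -0.014, 0.002], [0.002, -0.001, -1.0]]
ft_force: [-0.4, -0.6, -0.2]
grip_width: 0.0001
gripper_force: 0.0
```

>>> arm_command(commands=[-0.2, 0, 0, -0.07, 0, 0, 0, -0.2, 0, 0, -0.146, 0, 0, 0, -0.2, 0, 0, -0.146, 0, 0, 0])

```text
time_s: 3.62
position: [0.4557, -0.0523, 0.2544]
tool_rot: [[0.017, 1.0, 0.01], [1.0, -0.016, -0.004], [-0.004, 0.01, -1.0]]
ft_force: [-0.1, -1.2, 1.3]
grip_width: 0.0356
gripper_force: 0.0
```

```bash
python3 go.py c,0,0,0.112,89
python3 - <<'E'
from rig import optics
import cv2,numpy as np
r=lambda im,x,y,w,h,k: cv2.resize(im[y:y+h,x:x+w,::-1],None,fx=k,fy=k,interpolation=cv2.INTER_CUBIC)
a=r(optics.get_image("scene")["image"],310,90,135,145,3); b=r(optics.get_image("top")["image"],340,180,125,145,3)
cv2.imwrite("pics/m2.png",np.hstack([a,b]))
E
```

```text
t 3.62 p [ 0.4557 -0.0523  0.2544] yaw 89.05 F [-0.1 -1.2  1.3] w 0.0356 gf 0.0 q [-21.  12.  88.  -0.  79. -20.]
c [0.0, 0.0, 0.112] -> [0.0041, -0.0074, 0.2847] [0.005, 0.0019, 0.0005]
```

View pics/m2.png

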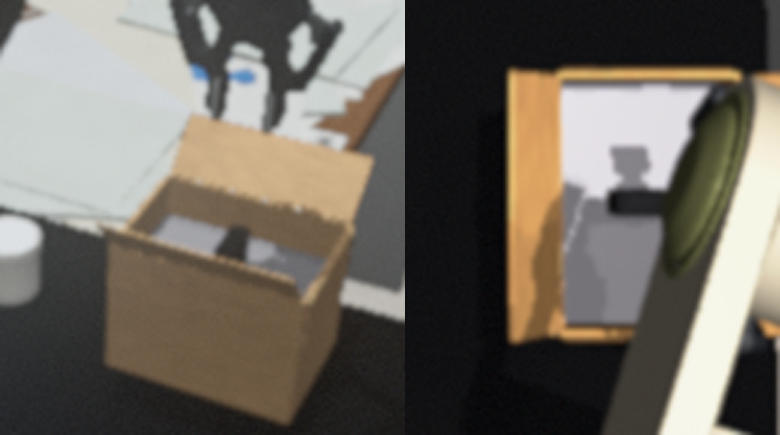

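```bash
python3 - <<'E'
from fit import *; from go import frame
print(ray("top",(408.0,247.5),.126), frame("c",[0,.022,.126]))
t=lambda X,Y:crop(X,Y,370,190,5)
print(ray("top",t(265,265),.126),ray("top",t(265,312),.126))
E
python3 go.py c,0,0,0.18,89
```

```text
[ 0.45441451 -0.02527736  0.126     ] [ 0.45389684 -0.02878323  0.126     ]
[ 0.463552   -0.05420099  0.126     ] [ 0.44522641 -0.05367772  0.126     ]
t 3.72 p [ 0.454  -0.0519  0.2494] yaw 89.01 F [-0.1 -0.6 -0.7] w 0.0502 gf 0.0 q [-21.  12.  88.   0.  79. -20.]
c [0.0, 0.0, 0.18] -> [0.0025, -0.0013, 0.1387] [0.0014, 0.0005, 0.0001]
```

>>> arm_command(commands=[-0.2, 0.0035, -0.0005, 0.07, 0, 0, 0, -0.2, 0.0035, -0.0005, 0.14, 0, 0, 0, -0.2, 0.0035, -0.0005, 0.18, 0, 0, 0, -0.2, 0.0035, -0.0005, 0.22, 0, 0, 0, -0.2, 0.0035, -0.0005, 0.25, 0, 0, 0, -0.2, 0.0035, -0.0005, 0.272, 0, 0, 0, -0.2, 0.0035, -0.0005, 0.272, 0, 0, 0, -0.2, 0.0035, -0.0005, 0.272, 0, 0, 0], newtons=60)

```text
time_s: 4.38
position: [0.4528, -0.0501, 0.1115]
tool_rot: [[0.018, 1.0, -0.003], [1.0, -0.018, 0.001], [0.001, -0.003, -1.0]]
ft_force: [0.2, -0.4, 0.8]
grip_width: 0.0508
gripper_force: 0.0
```

```bash
python3 go.py c,0,0.001,0.113,89
```

```text
t 4.38 p [ 0.4528 -0.0501  0.1115] yaw 88.99 F [ 0.2 -0.4  0.8] w 0.0508 gf 0.0 q [-21.  22. 101.   0.  57. -20.]
c [0.0, 0.001, 0.113] -> [0.0006, 0.0014, -0.003] [-0.0012, -0.0005, -0.0001]
```

Close, then lift.

>>> arm_command(commands=[1, 0, 0.0015, 0, 0, 0, 0, 1, 0, 0.0015, 0, 0, 0, 0, 1, 0, 0.0015, 0, 0, 0, 0, 1, 0, 0.0015, 0, 0, 0, 0, 1, 0, 0.0015, 0, 0, 0, 0, 1, 0, 0.0015, 0, 0, 0, 0], newtons=60)

```text
time_s: 4.88
position: [0.4545, -0.0504, 0.113]
tool_rot: [[0.018, 1.0, 0.001], [1.0, -0.018, -0.001], [-0.0, 0.001, -1.0]]
ft_force: [-1.0, 1.0, 5.8]
grip_width: 0.0172
gripper_force: 59.1
```

```bash
python3 go.py c,0,0.001,0.29,89
```

```text
t 4.88 p [ 0.4545 -0.0504  0.113 ] yaw 88.99 F [-1.   1.   5.8] w 0.0172 gf 59.1 q [-21.  22. 101.   0.  57. -20.]
c [0.0, 0.001, 0.29] -> [0.001, -0.0015, -0.354] [0.0007, 0.0002, -0.0]
```

>>> arm_command(commands=[1, 0, 0, -0.02, 0, 0, 0, 1, 0, 0, -0.05, 0, 0, 0, 1, 0, 0, -0.09, 0, 0, 0, 1, 0, 0, -0.13, 0, 0, 0, 1, 0, 0, -0.18, 0, 0, 0, 1, 0, 0, -0.23, 0, 0, 0, 1, 0, 0, -0.28, 0, 0, 0, 1, 0, 0, -0.33, 0, 0, 0, 1, 0, 0, -0.38, 0, 0, 0, 1, 0, 0, -0.38, 0, 0, 0, 1, 0, 0, -0.38, 0, 0, 0, 1, 0, 0, -0.38, 0, 0, 0])

```text
time_s: 5.88
position: [0.4538, -0.0501, 0.3013]
tool_rot: [[0.018, 1.0, -0.002], [1.0, -0.018, 0.001], [0.001, -0.002, -1.0]]
ft_force: [-0.6, -1.0, -0.8]
grip_width: 0.017
gripper_force: 58.6
```

```bash
python3 go.py s,0.001,0,0.303,65.59
python3 - <<'E'
from rig import optics
import cv2
a=optics.get_image("scene")["image"][30:230,300:500,::-1]
cv2.imwrite("pics/m3.png",cv2.resize(a,None,fx=2.5,fy=2.5,interpolation=cv2.INTER_CUBIC))
E
```

```text
t 5.88 p [ 0.4538 -0.0501  0.3013] yaw 88.99 F [-0.6 -1.  -0.8] w 0.017 gf 58.6 q [-21.  10.  82.   0.  88. -20.]
s [0.001, 0.0, 0.303] -> [0.6365, -0.0536, -0.0029] [-0.0008, -0.0001, 0.195]
```

View pics/m3.png

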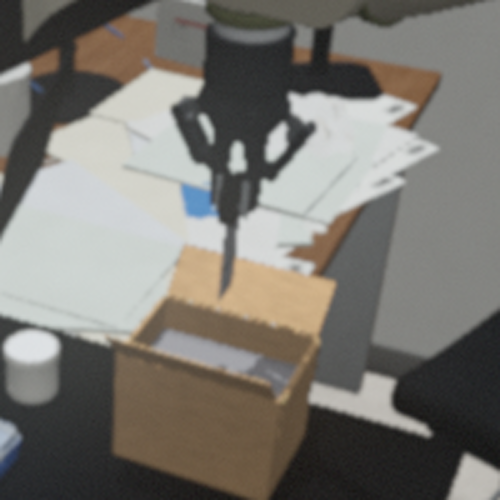

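>>> arm_command(commands=[1, 0.05, -0.004, 0, 0, 0, 0.02, 1, 0.12, -0.01, 0, 0, 0, 0.04, 1, 0.19, -0.016, 0, 0, 0, 0.06, 1, 0.26, -0.022, 0, 0, 0, 0.08, 1, 0.33, -0.028, 0, 0, 0, 0.1, 1, 0.4, -0.034, 0, 0, 0, 0.12, 1, 0.47, -0.04, 0, 0, 0, 0.14, 1, 0.54, -0.046, 0, 0, 0, 0.16, 1, 0.6, -0.051, 0, 0, 0, 0.18, 1, 0.6365, -0.0536, 0, 0, 0, 0.195, 1, 0.6365, -0.0536, 0, 0, 0, 0.195, 1, 0.6365, -0.0536, 0, 0, 0, 0.195])

```text
time_s: 6.93
position: [0.4326, 0.2688, 0.301]
tool_rot: [[0.411, 0.912, -0.002], [0.912, -0.411, -0.001], [-0.002, -0.002, -1.0]]
ft_force: [-0.0, -0.2, -1.0]
grip_width: 0.0173
gripper_force: 58.6
```

```bash
python3 go.py s,0.001,0,0.235,65.59
```

```text
t 6.93 p [0.4326 0.2688 0.301 ] yaw 65.72 F [-0.  -0.2 -1. ] w 0.0173 gf 58.6 q [19. 16. 75. -0. 89. 43.]
s [0.001, 0.0, 0.235] -> [-0.0002, 0.0005, 0.132] [-0.0009, 0.0009, 0.0011]
```

>>> arm_command(commands=[1, 0, 0, 0.04, 0, 0, 0, 1, 0, 0, 0.08, 0, 0, 0, 1, 0, 0, 0.12, 0, 0, 0, 1, 0, 0, 0.14, 0, 0, 0, 1, 0, 0, 0.14, 0, 0, 0, 1, 0, 0, 0.14, 0, 0, 0])

```text
time_s: 7.43
position: [0.4331, 0.2675, 0.2321]
tool_rot: [[0.414, 0.91, -0.001], [0.91, -0.414, -0.001], [-0.001, -0.001, -1.0]]
ft_force: [1.4, -0.1, -0.1]
grip_width: 0.0172
gripper_force: 58.6
```

```bash
python3 go.py s,0.001,0,0.235,65.59
python3 - <<'E'
from rig import optics
import cv2,numpy as np
r=lambda im,x,y,w,h,k: cv2.resize(im[y:y+h,x:x+w,::-1],None,fx=k,fy=k,interpolation=cv2.INTER_CUBIC)
a=r(optics.get_image("scene")["image"],300,210,80,110,5); b=r(optics.get_image("top")["image"],222,200,80,110,5)
cv2.imwrite("pics/m4.png",np.hstack([a,b]))
E
```

```text
t 7.43 p [0.4331 0.2675 0.2321] yaw 65.54 F [ 1.4 -0.1 -0.1] w 0.0172 gf 58.6 q [18. 19. 83. -0. 79. 43.]
s [0.001, 0.0, 0.235] -> [0.0015, -0.0019, -0.0058] [-0.0004, 0.0005, -0.0004]
```

View pics/m4.png

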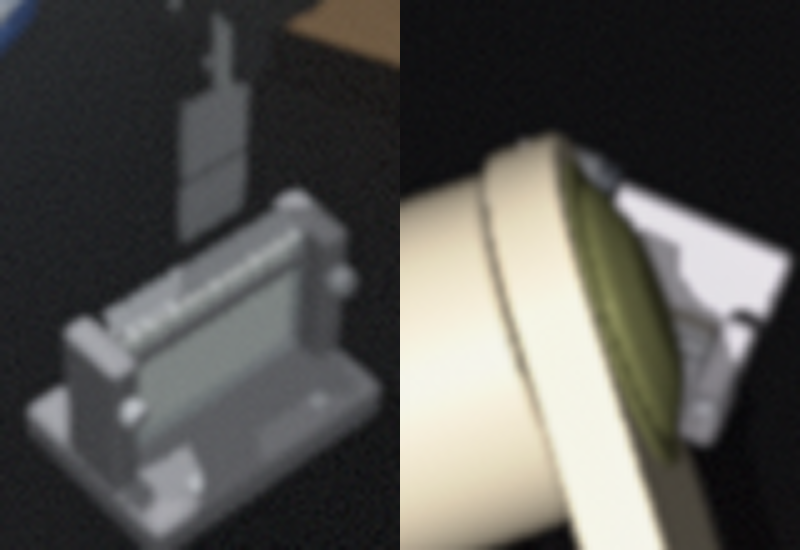

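Run:
```python
from fit import *; import cv2
from go import PS
for n in ("top","scene"):
    im=cv2.imread(f"pics/{n}0.png",0).astype(np.float32)
    print(n)
    for x in range(-16,18):
        v=[]
        for y0,y1 in ((-.04,-.01),(.01,.04)):
            P=proj(n,T(PS,[(x/1e3,y,.1) for y in np.linspace(y0,y1,30)])).astype(np.float32)
            v.append(round(float(cv2.remap(im,P[:,0],P[:,1],cv2.INTER_LINEAR).mean())))
        print((x,*v),end=" ")
    print()
a=lambda X,Y:np.array(crop(X,Y,300,210,5))
# blade tip corners/mark, gauge in tool-centred frame
g=(0.4331,0.2675,PS[2])
ob=[(a(180,241),(0,.016,0)),(a(246,207),(0,-.016,0)),(a(180,186),(0,.016,.035)),(a(246,150),(0,-.016,.035)),(a(180,107),(0,.016,.085)),(a(250,85),(0,-.016,.085))]
f=lambda p:np.concatenate([proj("scene",T((g[0]+p[0]*np.cos(g[2])-p[1]*np.sin(g[2]),g[1]+p[0]*np.sin(g[2])+p[1]*np.cos(g[2]),g[2]),np.array(L)+[0,0,p[2]]))[0]-uv for uv,L in ob]+[[200*p[0]]])
r=least_squares(f,[0,0,.124]); print(r.x,np.round(r.fun,1))
```

```text
top
(-16, 213, 209) (-15, 212, 207) (-14, 212, 207) (-13, 212, 206) (-12, 213, 206) (-11, 212, 205) (-10, 212, 204) (-9, 210, 201) (-8, 206, 197) (-7, 200, 193) (-6, 193, 187) (-5, 185, 181) (-4, 177, 175) (-3, 170, 170) (-2, 165, 165) (-1, 162, 162) (0, 158, 159) (1, 155, 156) (2, 153, 155) (3, 153, 155) (4, 156, 159) (5, 161, 162) (6, 163, 163) (7, 160, 158) (8, 151, 148) (9, 138, 135) (10, 128, 126) (11, 126, 125) (12, 135, 135) (13, 153, 153) (14, 176, 174) (15, 198, 194) (16, 214, 209) (17, 223, 217) 
scene
(-16, 97, 101) (-15, 104, 108) (-14, 111, 116) (-13, 119, 124) (-12, 128, 132) (-11, 137, 140) (-10, 146, 148) (-9, 154, 156) (-8, 160, 162) (-7, 165, 165) (-6, 166, 167) (-5, 167, 167) (-4, 166, 166) (-3, 163, 163) (-2, 160, 160) (-1, 157, 156) (0, 153, 153) (1, 151, 151) (2, 150, 150) (3, 149, 149) (4, 148, 148) (5, 145, 146) (6, 141, 141) (7, 134, 134) (8, 123, 122) (9, 109, 107) (10, 93, 90) (11, 76, 72) (12, 59, 56) (13, 46, 44) (14, 38, 36) (15, 34, 32) (16, 32, 32) (17, 32, 32) 
[ 0.00561808 -0.00648013  0.11110358] [ 0.5  1.9 -1.1  1.7  0.8  0.9 -0.6  1.1  1.2 -1.3 -0.6 -3.9  1.1]
```

>>> arm_command(commands=[1, 0.001, -0.003, 0.02, 0, 0, 0, 1, 0.001, -0.003, 0.036, 0, 0, 0, 1, 0.001, -0.003, 0.036, 0, 0, 0, 1, 0.001, -0.003, 0.036, 0, 0, 0])

```text
time_s: 7.87
position: [0.4319, 0.2694, 0.2145]
tool_rot: [[0.413, 0.911, -0.0], [0.911, -0.413, -0.0], [-0.0, -0.0, -1.0]]
ft_force: [0.5, -0.2, -0.4]
grip_width: 0.0171
gripper_force: 58.6
```

```bash
python3 go.py s,0.0,0,0.212,65.59
python3 - <<'E'
from rig import optics
import cv2,numpy as np
b=optics.get_image("scene")["image"][:,:,::-1]; cv2.imwrite("pics/s5full.png",b)
a=b[232:292,303:378]
cv2.imwrite("pics/m5.png",np.clip(cv2.resize(a,None,fx=10,fy=10,interpolation=cv2.INTER_CUBIC)*1.2,0,255).astype(np.uint8))
E
```

```text
t 7.87 p [0.4319 0.2694 0.2145] yaw 65.59 F [ 0.5 -0.2 -0.4] w 0.0171 gf 58.6 q [19. 19. 84. -0. 76. 43.]
s [0.0, 0.0, 0.212] -> [-0.0009, -0.0001, 0.0049] [-0.0001, 0.0001, 0.0]
```

View pics/m5.png

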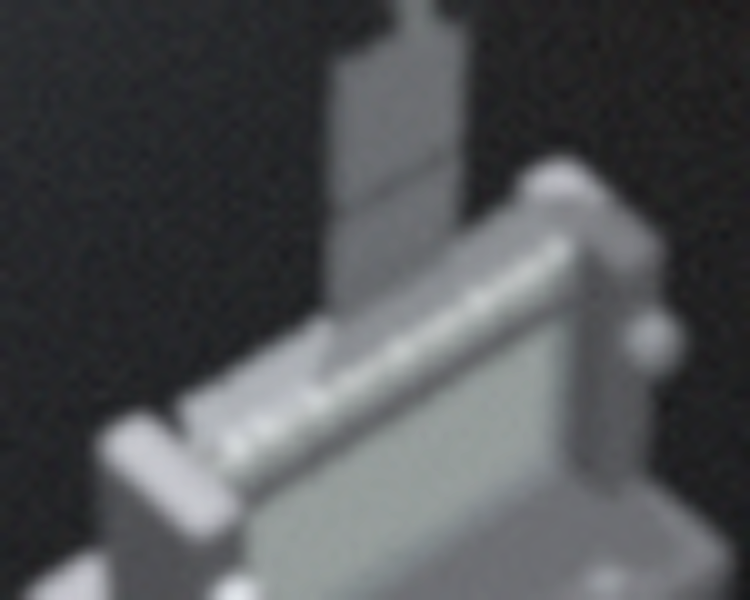

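Run:
```python
from fit import *; from go import PS
c=lambda X,Y:np.array(crop(X,Y,303,232,10)); inv=lambda uv:np.round((uv-[303,232])*10).tolist()
for L in ((.0004,.016,.1065),(.0004,-.016,.1065),(.0004,.016,.1415),(.0004,-.016,.1415),(-.005,.05,.1),(-.005,-.05,.1),(.005,.05,.1),(.005,-.05,.1),(0,.0,.1)): print(L,inv(proj("scene",T(PS,L))[0]))
def loc(uv,z):
    P=ray("scene",uv,z)[:2]-PS[:2]; k,s=np.cos(PS[2]),np.sin(PS[2]); return np.round([k*P[0]+s*P[1],-s*P[0]+k*P[1]],4)
print("mark L,R",loc(c(333,215),.1415),loc(c(462,150),.1415))
for X,Y in ((180,405),(325,318),(515,185),(235,440),(400,350),(560,250)): print((X,Y),loc(c(X,Y),.1))
```

```text
(0.0004, 0.016, 0.1065) [327.0, 329.0]
(0.0004, -0.016, 0.1065) [443.0, 257.0]
(0.0004, 0.016, 0.1415) [329.0, 209.0]
(0.0004, -0.016, 0.1415) [448.0, 138.0]
(-0.005, 0.05, 0.1) [216.0, 444.0]
(-0.005, -0.05, 0.1) [579.0, 219.0]
(0.005, 0.05, 0.1) [185.0, 415.0]
(0.005, -0.05, 0.1) [548.0, 193.0]
(0, 0.0, 0.1) [386.0, 315.0]
mark L,R [0.0001 0.0164] [-0.0025 -0.016 ]
(180, 405) [0.0093 0.049 ]
(325, 318) [0.0089 0.0103]
(515, 185) [ 0.0127 -0.0463]
(235, 440) [-0.0052  0.0463]
(400, 350) [-0.0077  0.0041]
(560, 250) [-0.0076 -0.0408]
```

>>> arm_command(commands=[1, 0, 0.002, 0, 0, 0, 0, 1, 0, 0.002, 0.006, 0, 0, 0, 1, 0, 0.002, 0.012, 0, 0, 0, 1, 0, 0.002, 0.018, 0, 0, 0, 1, 0, 0.002, 0.022, 0, 0, 0, 1, 0, 0.002, 0.022, 0, 0, 0])

```text
time_s: 8.42
position: [0.4325, 0.269, 0.2028]
tool_rot: [[0.413, 0.911, -0.001], [0.911, -0.413, -0.0], [-0.001, -0.001, -1.0]]
ft_force: [0.2, -0.5, -1.0]
grip_width: 0.0166
gripper_force: 58.6
```

Run:
```python
from go import *
p,R=st(); s=env.observe(); print("stand-frame F",np.round([s["ft_force"]@[np.cos(PS[2]),np.sin(PS[2]),0],s["ft_force"][2]],2))
```

```text
t 8.42 p [0.4325 0.269  0.2028] yaw 65.6 F [ 0.2 -0.5 -1. ] w 0.0166 gf 58.6 q [19. 20. 85.  0. 75. 43.]
stand-frame F [ 0.43 -1.01]
```

>>> arm_command(commands=[1, 0, 0, 0.004, 0, 0, 0, 1, 0, 0, 0.008, 0, 0, 0, 1, 0, 0, 0.012, 0, 0, 0, 1, 0, 0, 0.012, 0, 0, 0])

```text
time_s: 8.75
position: [0.4329, 0.2693, 0.1976]
tool_rot: [[0.413, 0.911, 0.001], [0.911, -0.413, 0.001], [0.001, 0.0, -1.0]]
ft_force: [-0.5, 0.8, 1.8]
grip_width: 0.0174
gripper_force: 59.4
```

```bash
cat > f.py <<'E'
from go import *
p,R=st(); s=env.observe(); c,k=np.cos(PS[2]),np.sin(PS[2]); d=p-[*PS[:2],0]
print("stand F x,z",np.round([s["ft_force"]@[c,k,0],s["ft_force"][2]],2),"pos x,y",np.round([c*d[0]+k*d[1],-k*d[0]+c*d[1]],4),"tilt",np.round(R[:,2],3), "tq",np.round(s["wrist_torque"],2))
E
python3 f.py
```

```text
t 8.75 p [0.4329 0.2693 0.1976] yaw 65.6 F [-0.5  0.8  1.8] w 0.0174 gf 59.4 q [19. 20. 86.  0. 74. 43.]
stand F x,z [-0.79  1.79] pos x,y [0.001  0.0007] tilt [ 0.001  0.001 -1.   ] tq [0.25 0.15 0.08]
```

>>> arm_command(commands=[1, 0, -0.001, 0.002, 0, 0, 0, 1, 0, -0.001, 0.006, 0, 0, 0, 1, 0, -0.001, 0.01, 0, 0, 0, 1, 0, -0.001, 0.014, 0, 0, 0, 1, 0, -0.001, 0.014, 0, 0, 0])

```text
time_s: 9.17
position: [0.4323, 0.2692, 0.1899]
tool_rot: [[0.413, 0.911, -0.0], [0.911, -0.413, -0.0], [-0.0, -0.0, -1.0]]
ft_force: [0.6, 0.7, -0.5]
grip_width: 0.0172
gripper_force: 59.0
```

```bash
python3 f.py
```

```text
t 9.17 p [0.4323 0.2692 0.1899] yaw 65.59 F [ 0.6  0.7 -0.5] w 0.0172 gf 59.0 q [19. 21. 87. -0. 73. 43.]
stand F x,z [ 0.28 -0.49] pos x,y [0.0004 0.0005] tilt [-0. -0. -1.] tq [ 0.16 -0.15  0.08]
```

>>> arm_command(commands=[1, 0, 0, 0.004, 0, 0, 0, 1, 0, 0, 0.008, 0, 0, 0, 1, 0, 0, 0.012, 0, 0, 0, 1, 0, 0, 0.016, 0, 0, 0, 1, 0, 0, 0.016, 0, 0, 0])

```text
time_s: 9.58
position: [0.4321, 0.2692, 0.1818]
tool_rot: [[0.413, 0.911, -0.001], [0.911, -0.413, -0.0], [-0.0, -0.001, -1.0]]
ft_force: [0.0, 1.2, 0.1]
grip_width: 0.0174
gripper_force: 59.0
```

```bash
python3 f.py
```

```text
t 9.58 p [0.4321 0.2692 0.1818] yaw 65.59 F [0.  1.2 0.1] w 0.0174 gf 59.0 q [19. 21. 87.  0. 71. 43.]
stand F x,z [-0.49  0.13] pos x,y [0.0003 0.0004] tilt [-0.001 -0.    -1.   ] tq [ 0.18 -0.01  0.03]
```

>>> arm_command(commands=[1, 0, 0, 0.004, 0, 0, 0, 1, 0, 0, 0.008, 0, 0, 0])

```text
time_s: 9.75
position: [0.4322, 0.2693, 0.1782]
tool_rot: [[0.413, 0.911, -0.0], [0.911, -0.413, 0.0], [0.0, -0.0, -1.0]]
ft_force: [-1.2, 0.1, 4.6]
grip_width: 0.0173
gripper_force: 59.6
```

```bash
python3 f.py
python3 - <<'E'
from fit import *; from go import PS; from rig import optics; import cv2
im=optics.get_image("scene")["image"].astype(np.float32).mean(2)
# profile along blade centre columns: sample stand-frame points on blade face x=-1.5mm, vs z, averaged over y
for y0,y1 in ((.002,.012),(-.012,-.002)):
    print([(z,round(float(cv2.remap(im,*[proj("scene",T(PS,[(-.0015,y,z/1e3) for y in np.linspace(y0,y1,15)])).astype(np.float32)[:,i] for i in (0,1)],cv2.INTER_LINEAR).mean()))) for z in range(84,160,2)])
E
```

```text
t 9.75 p [0.4322 0.2693 0.1782] yaw 65.6 F [-1.2  0.1  4.6] w 0.0173 gf 59.6 q [19. 22. 88.  0. 71. 43.]
stand F x,z [-1.1   4.58] pos x,y [0.0004 0.0005] tilt [-0.  0. -1.] tq [0.17 0.36 0.07]
[(84, 130), (86, 139), (88, 141), (90, 137), (92, 128), (94, 117), (96, 106), (98, 98), (100, 92), (102, 88), (104, 83), (106, 81), (108, 82), (110, 85), (112, 89), (114, 91), (116, 92), (118, 92), (120, 91), (122, 92), (124, 91), (126, 92), (128, 91), (130, 91), (132, 91), (134, 91), (136, 92), (138, 92), (140, 92), (142, 91), (144, 88), (146, 81), (148, 70), (150, 58), (152, 49), (154, 45), (156, 45), (158, 46)]
[(84, 131), (86, 140), (88, 142), (90, 138), (92, 129), (94, 117), (96, 106), (98, 97), (100, 92), (102, 88), (104, 85), (106, 83), (108, 84), (110, 86), (112, 90), (114, 92), (116, 92), (118, 92), (120, 91), (122, 91), (124, 92), (126, 92), (128, 92), (130, 92), (132, 92), (134, 92), (136, 92), (138, 91), (140, 90), (142, 87), (144, 81), (146, 73), (148, 67), (150, 64), (152, 62), (154, 62), (156, 63), (158, 63)]
```

>>> arm_command(commands=[1, 0, 0, 0.004, 0, 0, 0, 1, 0, 0, 0.007, 0, 0, 0, 1, 0, 0, 0.0095, 0, 0, 0, 1, 0, 0, 0.0095, 0, 0, 0, 1, 0, 0, 0.0095, 0, 0, 0, 1, 0, 0, 0.0095, 0, 0, 0, 1, 0, 0, 0.0095, 0, 0, 0])

```text
time_s: 10.38
position: [0.4321, 0.2692, 0.1732]
tool_rot: [[0.413, 0.911, -0.001], [0.911, -0.413, -0.0], [-0.0, -0.001, -1.0]]
ft_force: [-1.0, 1.9, -1.3]
grip_width: 0.0168
gripper_force: 58.8
```

```bash
python3 f.py
python3 - <<'E'
from fit import *; from go import PS,PC; from rig import optics; import cv2
d=optics.get_image("scene")["image"]; im=d.astype(np.float32).mean(2); cv2.imwrite("pics/fin.png",d[:,:,::-1])
for x0,y0,y1,zz in ((-.0015,.002,.012,range(90,130,2)),(-.0015,-.012,-.002,range(90,130,2))):
    print([(z,round(float(cv2.remap(im,*[proj("scene",T(PS,[(x0,y,z/1e3) for y in np.linspace(y0,y1,15)])).astype(np.float32)[:,i] for i in (0,1)],cv2.INTER_LINEAR).mean()))) for z in zz])
# flap change since m2: compare carton region with the picture before
a=cv2.resize(d[90:235,310:445,::-1],None,fx=3,fy=3,interpolation=cv2.INTER_CUBIC).astype(int); b=cv2.imread("pics/m2.png")[:,:405].astype(int)
print("carton diff rows>110", np.abs(a-b)[110:].mean(), (np.abs(a-b)[110:].max(2)>60).mean())
E
```

```text
t 10.38 p [0.4321 0.2692 0.1732] yaw 65.59 F [-1.   1.9 -1.3] w 0.0168 gf 58.8 q [19. 22. 88.  0. 70. 43.]
stand F x,z [-1.72 -1.3 ] pos x,y [0.0003 0.0004] tilt [-0.001 -0.    -1.   ] tq [0.28 0.1  0.06]
[(90, 138), (92, 128), (94, 116), (96, 104), (98, 94), (100, 86), (102, 83), (104, 84), (106, 87), (108, 89), (110, 91), (112, 92), (114, 92), (116, 91), (118, 91), (120, 92), (122, 92), (124, 92), (126, 92), (128, 91)]
[(90, 139), (92, 129), (94, 116), (96, 103), (98, 93), (100, 86), (102, 84), (104, 86), (106, 89), (108, 91), (110, 92), (112, 92), (114, 93), (116, 93), (118, 92), (120, 92), (122, 92), (124, 92), (126, 92), (128, 92)]
carton diff rows>110 28.267411206077874 0.26422792022792024
```

```bash
python3 - <<'E'
from fit import *; from go import PC
import cv2
s=lambda X,Y:crop(X,Y,310,90,3); t=lambda X,Y:crop(X-405,Y,340,180,3)
for sg,ob in ((-1,[("scene",s(190,115),83),("scene",s(372,156),-83)]),(1,[("top",t(509,70),83),("top",t(510,343),-83),])):
    f=lambda a:np.concatenate([proj(n,T(PC,np.array((x,sg*(59-58*np.cos(a[0])),131+58*np.sin(a[0])))/1e3))[0]-uv for n,uv,x in ob])
    q=least_squares(f,[2.]); print(sg,q.x,np.round(q.fun,1))
b=cv2.imread("pics/m2.png",0); d=cv2.imread("pics/fin.png",0)[90:235,310:445]; d=cv2.resize(d,None,fx=3,fy=3,interpolation=cv2.INTER_CUBIC)
for nm,(x0,x1,y0,y1) in (("right flap",(165,385,105,235)),("left flap",(95,315,215,300))):
    g=lambda i:cv2.GaussianBlur(i,(0,0),2); tm=g(b)[y0:y1,x0:x1]; r=cv2.matchTemplate(g(d),tm,cv2.TM_CCOEFF_NORMED); print(nm,cv2.minMaxLoc(r)[1],cv2.minMaxLoc(r)[3],(x0,y0))
E
python3 f.py
```

```text
-1 [2.34430753] [ 0.2 -1.2  0.5  0.8]
1 [2.27606825] [ 0.   0.8  0.  -0.2]
right flap 0.5751991271972656 (147, 305) (165, 105)
left flap 0.49255380034446716 (153, 232) (95, 215)
t 10.43 p [0.4321 0.2692 0.1732] yaw 65.6 F [-0.2  0.9 -1.2] w 0.0174 gf 58.7 q [19. 22. 88.  0. 70. 43.]
stand F x,z [-0.57 -1.22] pos x,y [0.0003 0.0004] tilt [-0.001 -0.    -1.   ] tq [0.3  0.15 0.07]
```

Run:
```python
from rig import optics
import cv2,numpy as np
b=cv2.imread("pics/m2.png")[:,405:]; t=optics.get_image("top")["image"][180:325,340:465,::-1]
d=cv2.resize(t,None,fx=3,fy=3,interpolation=cv2.INTER_CUBIC)
br=lambda i:((i[:,:,2].astype(int)-i[:,:,0])>40)
for y in (100,130,300):
    for nm,i in (("m2",b),("now",d)):
        x=np.flatnonzero(br(i)[y]); print(y,nm,x[:1],x[-1:],len(x), np.split(x,np.flatnonzero(np.diff(x)>3)+1) and [(int(k[0]),int(k[-1])) for k in np.split(x,np.flatnonzero(np.diff(x)>3)+1)])
```

```text
100 m2 [102] [155] 54 [(102, 155)]
100 now [102] [374] 104 [(102, 155), (325, 374)]
130 m2 [102] [156] 55 [(102, 156)]
130 now [102] [374] 106 [(102, 157), (325, 374)]
300 m2 [101] [157] 57 [(101, 157)]
300 now [101] [374] 105 [(101, 158), (328, 374)]
```

Both flaps are still folded outward, and the gauge is seated and held still, so I'm handing the job in.

```bash
python3 -c "
from rig import env
print(env.close_job())"
```

```text
the job is handed in; nothing more can be done
None
```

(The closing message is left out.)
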